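# Feed bottle caps through the gate

## Task

Push the three black bottle caps lying on the white feeding tray through the gate between the metal rails, one at a time and in any order, so that each drops into the slot behind the gate. Only push them gently with the fingertips: do not pinch, press down on, or lift the caps, and keep them on the tray. Leave the two steel check weights standing where they are on the tray.

Things in the scene. Friction and masses are not known exactly. Their poses are not given: they have to be found in the camera images.
- tray: white plastic cap feeding tray, fixed to the worktop. Its x points towards the gate and slot, z up. Flat deck 68 mm above the worktop, from x = -120 to +52 mm and y = -130 to +130 mm in the tray's axes, with a 3 mm high grey lip along its side and near edges. Origin: at worktop height under the middle of the deck's width, 52 mm before the gate
- gate (a point): middle of the gate at deck height, on the edge where the deck ends (tray x = 52 mm, y = 0). The gate is 46 mm wide between two metal cheeks 10 mm high, 6 mm thick (x = 46 to 52 mm). Caps go through along the tray's +x; the slot begins right behind, so a cap drops once its centre is past this edge
- funnel (a point): middle of the funnel's wide mouth, at deck height (tray x = 8 mm, y = 0). Two metal rails 10 mm high and 5 mm thick run at 45 degrees from here, at y = +63 and -63 mm, in to the two sides of the gate
- slot (a point): middle of the slot's floor, 3 mm above the worktop (tray x = 82 mm, y = 0). The slot is an open pit 60 mm long along the tray's x, 110 mm wide along y, 65 mm deep below the deck; its three outer walls rise 10 mm above the deck
- cap_1: a round black plastic bottle screw cap lying flat on the white deck, closed top, ribbed side, 36 mm diameter, 14 mm high, about 20 g. The three caps are alike. Origin: centre of the cap (7 mm above the deck while it lies there); z along its axis
- cap_2: a round black plastic bottle screw cap lying flat on the white deck, closed top, ribbed side, 36 mm diameter, 14 mm high, about 20 g. The three caps are alike. Origin: centre of the cap (7 mm above the deck while it lies there); z along its axis
- cap_3: a round black plastic bottle screw cap lying flat on the white deck, closed top, ribbed side, 36 mm diameter, 14 mm high, about 20 g. The three caps are alike. Origin: centre of the cap (7 mm above the deck while it lies there); z along its axis
- weight_1: steel check weight with a knob on top, 43 mm diameter, 52 mm high, 0.5 kg, standing in a corner of the deck beside the funnel, outside the rails. Origin: centre of its underside. To be left alone
- weight_2: smaller steel check weight with a knob on top, 32 mm diameter, 40 mm high, 0.2 kg, standing in the other such corner. Origin: centre of its underside. To be left alone

How it is judged:
On the way, in this order (a step that is already met when the one before it is completed fails the run):
1. a first cap has dropped into the slot (((z of cap_1 in the frame of tray below 0.062 m and x of cap_1 in the frame of tray between 0.052 and 0.115 m and y of cap_1 in the frame of tray between -0.06 and 0.06 m) or (z of cap_2 in the frame of tray below 0.062 m and x of cap_2 in the frame of tray between 0.052 and 0.115 m and y of cap_2 in the frame of tray between -0.06 and 0.06 m) or (z of cap_3 in the frame of tray below 0.062 m and x of cap_3 in the frame of tray between 0.052 and 0.115 m and y of cap_3 in the frame of tray between -0.06 and 0.06 m))), for 0.2 s.
2. a second cap has dropped into the slot, after the first ((((z of cap_1 in the frame of tray below 0.062 m and x of cap_1 in the frame of tray between 0.052 and 0.115 m and y of cap_1 in the frame of tray between -0.06 and 0.06 m) and (z of cap_2 in the frame of tray below 0.062 m and x of cap_2 in the frame of tray between 0.052 and 0.115 m and y of cap_2 in the frame of tray between -0.06 and 0.06 m)) or ((z of cap_1 in the frame of tray below 0.062 m and x of cap_1 in the frame of tray between 0.052 and 0.115 m and y of cap_1 in the frame of tray between -0.06 and 0.06 m) and (z of cap_3 in the frame of tray below 0.062 m and x of cap_3 in the frame of tray between 0.052 and 0.115 m and y of cap_3 in the frame of tray between -0.06 and 0.06 m)) or ((z of cap_2 in the frame of tray below 0.062 m and x of cap_2 in the frame of tray between 0.052 and 0.115 m and y of cap_2 in the frame of tray between -0.06 and 0.06 m) and (z of cap_3 in the frame of tray below 0.062 m and x of cap_3 in the frame of tray between 0.052 and 0.115 m and y of cap_3 in the frame of tray between -0.06 and 0.06 m)))), for 0.2 s.
3. the third cap has dropped into the slot, after the second (z of each of cap_1, cap_2, cap_3 in the frame of tray below 0.062 m and x of cap_1 in the frame of tray between 0.052 and 0.115 m and y of cap_1 in the frame of tray between -0.06 and 0.06 m and x of cap_2 in the frame of tray between 0.052 and 0.115 m and y of cap_2 in the frame of tray between -0.06 and 0.06 m and x of cap_3 in the frame of tray between 0.052 and 0.115 m and y of cap_3 in the frame of tray between -0.06 and 0.06 m), for 0.2 s.
At the end, for the whole second after the job is handed in: All three caps lie at rest in the slot, each cap's centre at least 6 mm below the deck and inside the slot's walls; both weights stand upright within 12 mm of where they were (all of step 3 and linear speed of each of cap_1, cap_2, cap_3 below 0.02 m/s and not (distance of weight_1 from where it was at the start of the episode above 0.012 m) and not (angle between weight_1's own z axis and vertical above 0.3 rad) and not (distance of weight_2 from where it was at the start of the episode above 0.012 m) and not (angle between weight_2's own z axis and vertical above 0.3 rad)); the robot touches nothing.
It fails at once if a cap is lifted (its centre more than 18 mm above the deck; 7 mm when it lies flat) (z of any of cap_1, cap_2, cap_3 in the frame of tray above 0.086 m).
It fails at once if a cap is pinched, pressed or pushed hard by the fingers (over 20 N) (contact force between the fingers and cap_1 above 20 N or contact force between the fingers and cap_2 above 20 N or contact force between the fingers and cap_3 above 20 N).
It fails at once if a cap is knocked off the tray onto the worktop ((z of cap_1 in the frame of tray below 0.045 m and not (z of cap_1 in the frame of tray below 0.062 m and x of cap_1 in the frame of tray between 0.052 and 0.115 m and y of cap_1 in the frame of tray between -0.06 and 0.06 m)) or (z of cap_2 in the frame of tray below 0.045 m and not (z of cap_2 in the frame of tray below 0.062 m and x of cap_2 in the frame of tray between 0.052 and 0.115 m and y of cap_2 in the frame of tray between -0.06 and 0.06 m)) or (z of cap_3 in the frame of tray below 0.045 m and not (z of cap_3 in the frame of tray below 0.062 m and x of cap_3 in the frame of tray between 0.052 and 0.115 m and y of cap_3 in the frame of tray between -0.06 and 0.06 m))).
It fails at once if a check weight is shifted by more than 12 mm or tipped (distance of any of weight_1, weight_2 from where it was at the start of the episode above 0.012 m or angle between any of weight_1, weight_2's own z axis and vertical above 0.3 rad).
It also fails if it takes over 64 s, if anything falls off the work surface, if the arm or the gripper's body presses on something with over 40 N, if the wrist force passes 120 N, or if a joint passes its speed limit or range.

## Robot

A 6-joint arm with a two-finger parallel gripper is mounted at the origin on a cart in front of the work surface, level with it; the furniture and walls round the work are solid. World frame = base frame: x ahead of the robot, y to its left, z up, the work surface at z = 0. Lengths are in m, angles in rad, forces in N, time in s.
With the tool pointing down it reaches from about 0.35 to 0.775 m from the base axis. Payload 5.5 kg.
Tool frame: the origin (TCP) lies midway between the tips of the shut fingers; the grasp point (between the pads) lies 19 mm behind it (env.tcp_to_grasp is the distance from the TCP to the grasp point, in m); z points along the fingers, y is the direction in which the jaws open and shut (so a half turn about z gives the same grasp; the last joint's range is limited). The gripper opens to 85 mm and grips with 20 to 120 N. Pads are 22 mm wide; open, the fingers measure 114 mm over their backs; the gripper's body (76 mm by 85 mm) begins 54 mm behind the grasp point. The pads swing forward as they close: fully open they stand 13 mm farther back than shut.
Start: joints at [-1.255, 0.313, 0.046, 1.304, 0, 1.431], TCP at [0.253, -0.516, 0.231] pointing down, gripper open.
Joint ranges: [-2.76, 2.76], [-0.86, 1.69], [-1.03, 1.26], [-2.2, 2.34], [-1.47, 1.5], [-3.14, 3.14]. Speed limits (rad/s): [2.57, 2.57, 3.14, 3.14, 3.14, 3.14].

## Interface

Orientations are given as a unit quaternion [w, x, y, z].
In Python, from workcell import get_state, viewer, hand_in, finder, env gives the robot as it stands.
- The arm moves only by the tool arm_command, never from a script. Its argument "motion" is a list of rows, each an object of numbers: "x", "y", "z": the shift along the tool's x, y, z in mm; "rx", "ry", "rz": the turn, a rotation vector about the tool's x, y, z in degrees; "hand": the closure, from -1 (fully open) to 1 (shut). A call has 1 to 10 rows; each row is the pose to reach, as a shift and turn from the pose commanded when the call began, along the tool's axes at that moment; what a row does not reach only later rows make up. A row lasts 1/8 s, in which the tool goes at most 62.5 mm and 10.7 degrees, less where a joint would pass 70% of its speed; a pose out of reach is approached as far as the arm can. A call with a gripper value outside its range is refused whole. The fingers move at their own pace and stop on an object; "force" is the grip in N (left out, the last holds). Time passes only in rows, so rows that repeat a pose let the fingers close. It gives the time, the measured TCP pose, the force and the opening at its end, in the units of the state.
- get_state(): the state, without advancing time (a new reading comes with each control period).
- viewer.read_camera(name): name is "side" or "top"; returns a dict with "image" (400x640x3 uint8, red, green, blue), "z_map" (400x640 float32, m along the optical axis (not along the pixel's ray), 0 where there is no reading), "intrinsics" (3x3 intrinsics, pixels), "rvec" (rotation vector, rad) and "tvec" (3), from world to camera coordinates, as OpenCV has them. Camera axes: x right, y down, z forward; pixel columns grow to the right and rows downward; lengths in m; the calibration is good to about 2 mm. A picture is of the moment at which its call begins.
- hand_in(): hands the job in, once; it reports no verdict.
Trained networks look in a picture, given as the dict that the camera call returned (one of the last four; its "shot" number tells which), for a name from the list of things; names that differ only in an ending like _2 or _b are one class to them, and where a whole thing is asked for, a point or a joint stands for the part that bears it (a point fixed in the world has none). Each returns a list of dicts, best first, with "score" (0 to 1); they miss things now and then, are a little off and sometimes report something else, mostly with a low value. They report only what shows in the picture. A call takes as long as a camera call.
- finder.find_in(picture, query): "at" ([column, row] in pixels, amid what is visible of it).
- finder.masks_of(picture, query): "region" (400x640 bool, what is visible of it) and "at" ([column, row] in pixels, amid what is visible of it).
The state is a dict: "clock": time; "joint_pos": joint angles; "qvel": joint speeds; "tau": joint torques, N m; "tcp_pos": TCP position; "orientation": TCP orientation; "wrist_force": force on the tool from outside, world axes, zero at the start; "ft_torque": the same for the moment, N m; "finger_gap": finger opening in m.
Only numpy, scipy, OpenCV 4.12 (cv2) and the standard library are available. Lean on these libraries where they do the work, as an engineer would, in place of code of your own. Each camera call takes 0.05 s, during which the arm holds its last target.

## Working session

There is one attempt and no reset: what is moved stays moved. The work goes in short steps, Python scripts to look and compute and a tool call to move; the robot and the scene stay as the last step left them, time stands still between calls to the robot, and variables do not carry over. Pictures are saved under pics/ and viewed, and the job is handed in when it is done.

Besides the shell and the picture viewer there is one more tool, called after ">>>" as name(argument=value, ...), one argument or row to a line, values as JSON. arm_command: Moves the arm, as the interface text tells. Its arguments: {"type":"object","properties":{"motion":{"type":"array","items":{"type":"object","properties":{"x":{"type":"number"},"y":{"type":"number"},"z":{"type":"number"},"rx":{"type":"number"},"ry":{"type":"number"},"rz":{"type":"number"},"hand":{"type":"number"}}}},"force":{"type":"number"}},"required":["motion"]}

```bash
mkdir -p pics; ls
cat > h.py <<'E'
from workcell import get_state, viewer, hand_in, finder, env
import numpy as np, cv2
def cam(n):
    p=viewer.read_camera(n); return p
def save(p,f): cv2.imwrite('pics/'+f,cv2.cvtColor(p['image'],cv2.COLOR_RGB2BGR))
def ray(p,uv):
    K=np.array(p['intrinsics']);R=cv2.Rodrigues(np.array(p['rvec'],float))[0];t=np.array(p['tvec'],float).ravel()
    d=R.T@np.linalg.inv(K)@np.array([uv[0],uv[1],1.]);return -R.T@t,d
def at_z(p,uv,z):
    c,d=ray(p,uv);return c+d*(z-c[2])/d[2]
def cloud(p):
    K=np.array(p['intrinsics']);R=cv2.Rodrigues(np.array(p['rvec'],float))[0];t=np.array(p['tvec'],float).ravel()
    v,u=np.mgrid[0:400,0:640];z=p['z_map']
    P=np.stack([(u-K[0,2])/K[0,0]*z,(v-K[1,2])/K[1,1]*z,z],-1)
    return (P-t)@R
def proj(p,X):
    return cv2.projectPoints(np.array(X,float).reshape(-1,3),np.array(p['rvec'],float),np.array(p['tvec'],float),np.array(p['intrinsics'],float),None)[0].reshape(-1,2)
E
python3 - <<'E'
from h import *
for n in ('top','side'):
    p=cam(n);save(p,n+'0.png')
    c,d=ray(p,(320,200));print(n,c,d)
    for q in ('cap_1','weight_1','weight_2','tray'):
        try:
            r=finder.find_in(p,q)
            print(q,[(np.round(x['at']),round(x['score'],2),np.round(at_z(p,x['at'],.082),3)) for x in r])
        except Exception as e: print(q,e)
print(get_state())
E
```

```text
pics
top [0.47296115 0.10630631 0.94159464] [ 0.09852932  0.02139438 -0.99512483]
cap_1 [(array([379., 229.]), 0.82, array([0.501, 0.012, 0.082])), (array([336., 228.]), 0.81, array([0.503, 0.094, 0.082])), (array([408., 252.]), 0.78, array([ 0.456, -0.042,  0.082]))]
weight_1 [(array([330., 193.]), 0.72, array([0.571, 0.105, 0.082])), (array([428., 215.]), 0.5, array([ 0.526, -0.082,  0.082]))]
weight_2 [(array([330., 193.]), 0.72, array([0.571, 0.105, 0.082])), (array([428., 215.]), 0.5, array([ 0.526, -0.082,  0.082]))]
tray [(array([388., 226.]), 0.87, array([ 0.505, -0.005,  0.082]))]
side [0.37155996 0.75503577 0.59519404] [ 0.19799183 -0.76140238 -0.61740798]
cap_1 [(array([353., 179.]), 0.67, array([0.489, 0.042, 0.082])), (array([376., 163.]), 0.67, array([ 0.455, -0.022,  0.082]))]
weight_1 [(array([304., 192.]), 0.88, array([0.571, 0.105, 0.082])), (array([344., 145.]), 0.68, array([ 0.53 , -0.077,  0.082])), (array([343., 192.]), 0.54, array([0.5  , 0.09 , 0.082]))]
weight_2 [(array([304., 192.]), 0.88, array([0.571, 0.105, 0.082])), (array([344., 145.]), 0.68, array([ 0.
[... 153 characters left out ...]
ck': 0.5, 'joint_pos': array([-1.25467704e+00,  3.13216546e-01,  4.60404876e-02,  1.30360253e+00,
       -1.51380421e-05,  1.43119497e+00]), 'qvel': array([-4.77432437e-05,  9.26519784e-04, -1.30648267e-04, -2.05028303e-03,
        7.04679062e-04, -1.61050445e-04]), 'tau': array([-1.60672615e-03, -4.80000114e+01,  2.98534209e+01,  2.11406135e-03,
       -1.92936200e-04,  1.13283770e-05]), 'tcp_pos': array([ 0.25305259, -0.51633386,  0.23128938]), 'orientation': array([ 9.50025567e-06,  9.74151964e-01,  2.25893673e-01, -6.75793033e-06]), 'wrist_force': array([-0.10761749, -0.44074632, -0.34865785]), 'ft_torque': array([-0.08971274, -0.03911222, -0.02928604]), 'finger_gap': 0.0858604397315082}
```

Run:
```python
import cv2
a=cv2.imread('pics/top0.png')[140:320,260:500];cv2.imwrite('pics/top0c.png',cv2.resize(a,None,fx=3,fy=3,interpolation=cv2.INTER_CUBIC))
a=cv2.imread('pics/side0.png')[80:270,240:480];cv2.imwrite('pics/side0c.png',cv2.resize(a,None,fx=3,fy=3,interpolation=cv2.INTER_CUBIC))
```

```text
(no output)
```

View pics/top0c.png

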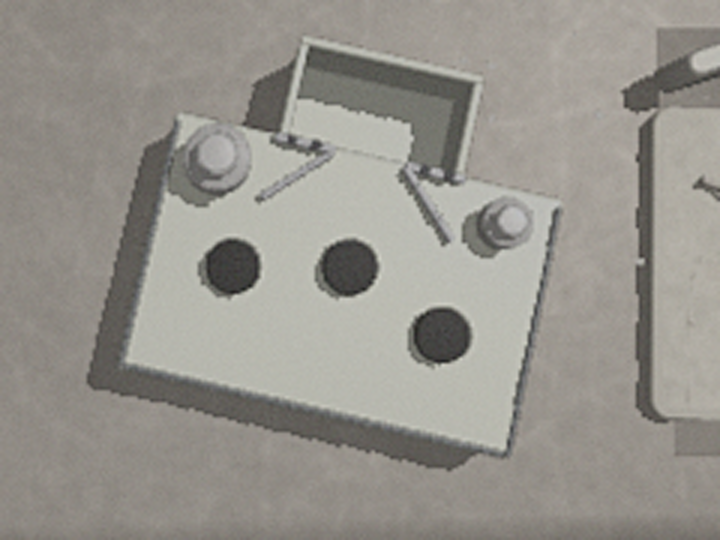

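View pics/side0c.png

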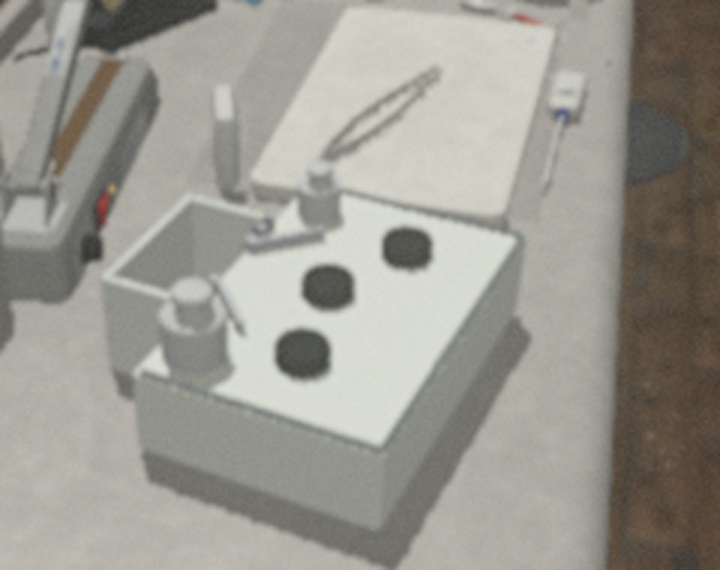

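View pics/top0.png

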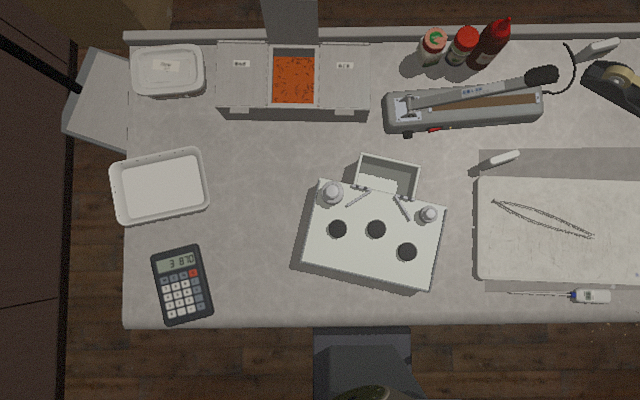

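The top view shows three caps (about 337,229; 376,229; 408,252), weights in the corners (332,193; 429,214), and the gate facing up the image, tilted. Next I'll fit the tray pose.

Run:
```python
from h import *
from scipy.optimize import least_squares
p=cam('top')
C=cloud(p)
m=(C[...,2]>.06)&(C[...,2]<.09)&(C[...,0]>.35)&(C[...,0]<.7)&(abs(C[...,1])<.25)
pts=C[m]; print(len(pts),np.median(pts[:,2]))
# deck white pixels incl caps -> mask
g=m.astype(np.uint8); n,l,s,_=cv2.connectedComponentsWithStats(g); k=1+np.argmax(s[1:,4]); pts=C[l==k][:,:2]
rect=cv2.minAreaRect((pts*1000).astype(np.float32)); print(rect)
# fit: near edge + side edges of deck. use IoU of model (deck ∪ nothing) in a metric grid, restricted to x<40mm tray
best=None
from scipy.optimize import minimize
P=C[(C[...,0]>.33)&(C[...,0]<.72)&(abs(C[...,1])<.25)]
inn=(P[:,2]>.055)
def cost(v):
    x,y,a=v[0],v[1],v[2]
    d=P[:,:2]-[x,y];c,s=np.cos(a),np.sin(a)
    u=d[:,0]*c+d[:,1]*s;w=-d[:,0]*s+d[:,1]*c
    sd=np.minimum(np.minimum(u+.120,.050-u),.130-abs(w))
    f=1/(1+np.exp(-sd/.0015))
    sel=u<.055
    return np.sum(((f-inn)**2)[u<.03]) -0.0
r=None
for a in (-.3,-.2,-.1,-.25):
    q=minimize(cost,[.53,0,a],method='Nelder-Mead',options=dict(xatol=1e-5,fatol=1e-4,maxiter=2000,initial_simplex=[[.53,.0,a],[.55,0,a],[.53,.02,a],[.53,0,a+.1]]))
    print(q.x,q.fun)
    if r is None or q.fun<r.fun:r=q
x,y,a=r.x;Rz=np.array([[np.cos(a),-np.sin(a)],[np.sin(a),np.cos(a)]])
def T(X): return np.r_[Rz@np.array(X[:2])+[x,y],X[2]]
im=cv2.resize(cv2.cvtColor(p['image'],cv2.COLOR_RGB2BGR)[140:320,260:500],None,fx=3,fy=3)
L=[((-.12,.13),(.052,.13)),((-.12,-.13),(.052,-.13)),((-.12,.13),(-.12,-.13)),((.052,.13),(.052,-.13)),((.008,.063),(.052,.023)),((.008,-.063),(.052,-.023))]
for A,B in L:
    q=proj(p,[T((*A,.07)),T((*B,.07))]);q=((q-[260,140])*3+1).astype(int);cv2.line(im,tuple(map(int,q[0])),tuple(map(int,q[1])),(0,0,255),1)
cv2.imwrite('pics/fit.png',im)
np.save('tray.npy',r.x)
for f in finder.masks_of(p,'cap_1')+finder.masks_of(p,'weight_1'):
    X=C[f['region']];zz=X[:,2];top=X[zz>np.percentile(zz,60)-.004]
    w=np.median(X[:,:2],0); c2=at_z(p,f['at'],.082)[:2]
    print(round(f['score'],2),f['at'],'world',c2,'tray mm',1000*(Rz.T@(c2-[x,y])),'maxz',np.percentile(zz,90), 'med tray',1000*(Rz.T@(w-[x,y])))
```

```text
11878 0.06980481157105198
((523.9153442382812, 14.389114379882812), (259.18426513671875, 237.88246154785156), 76.06611633300781)
[ 0.52333128  0.01456077 -0.24208561] 19.056428379850466
[ 0.52333853  0.01456068 -0.24202874] 19.05675443201922
[ 0.52333139  0.01456526 -0.24209321] 19.05648114527991
[ 0.52333205  0.01455885 -0.24207564] 19.05650195268894
0.66 [339.7, 228.9] world [0.50185868 0.0877563 ] tray mm [-38.39348043  65.91356374] maxz 0.08556259269705051 med tray [-38.07426148  71.09241907]
0.59 [407.6, 248.5] world [ 0.46258761 -0.04112308] tray mm [-45.6234216  -68.62207735] maxz 0.08524917442343966 med tray [-50.25978172 -68.82464895]
0.53 [377.6, 228.0] world [0.50249822 0.01511251] tray mm [-20.3578389   -4.45862159] maxz 0.08520451586802612 med tray [-21.27232091  -1.53376517]
0.19 [384.4, 228.3] world [0.5017299  0.00210222] tray mm [-17.98482682 -17.27371642] maxz 0.07241372014980345 med tray [-19.42951561  -8.48958041]
0.68 [430.3, 216.7] world [ 0.52266007 -0.08659286] tray mm [ 23.59771088 -98.36490978] maxz 0.10968813536326746 med tray [ 24.02947996 -88.84696862]
0.66 [331.4, 193.2] world [0.5709321  0.10260678] tray mm [25.10568933 96.88984335] maxz 0.12180282566454383 med tray [23.4746393  95.57973742]
```

View pics/fit.png

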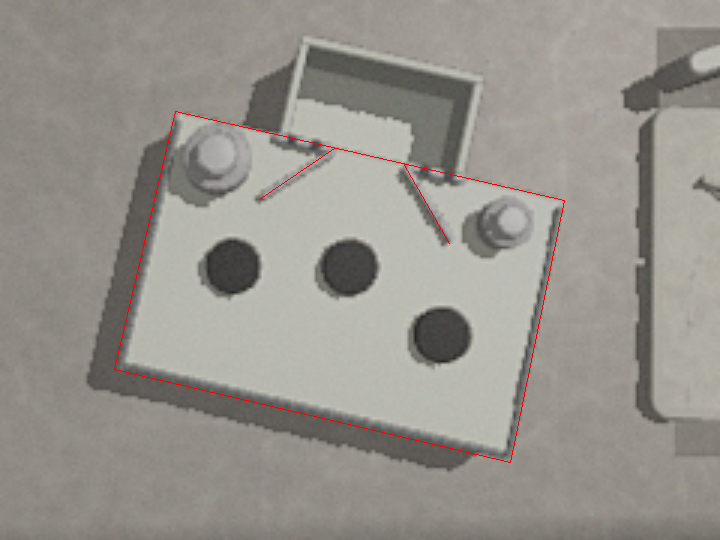

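```bash
cat >> h.py <<'E'
try:
    tx,ty,ta=np.load('tray.npy')
    Rz=np.array([[np.cos(ta),-np.sin(ta)],[np.sin(ta),np.cos(ta)]])
except Exception: pass
def to_tray(w): return 1000*(Rz.T@(np.array(w)[:2]-[tx,ty]))
def caps(p):
    g=p['image'].max(2); C=cloud(p)
    m=(g<75).astype(np.uint8)
    n,l,s,c=cv2.connectedComponentsWithStats(m)
    out=[]
    for i in range(1,n):
        if 120<s[i,4]<700:
            w=at_z(p,c[i],.0805); t=to_tray(w)
            if -130<t[0]<60 and abs(t[1])<140: out.append((s[i,4],np.round(c[i],1),np.round(t,1)))
    return out
def tool():
    s=get_state(); from scipy.spatial.transform import Rotation as Ro
    q=s['orientation']; R=Ro.from_quat([q[1],q[2],q[3],q[0]])
    return s,R
def plan(x,y,z,ang):
    """tray x,y mm, world z mm, push direction angle deg in tray frame (push dir = -tool x)"""
    from scipy.spatial.transform import Rotation as Ro
    s,R=tool()
    w=np.r_[Rz@(np.array([x,y])/1000)+[tx,ty],z/1000]
    d=1000*R.inv().apply(w-s['tcp_pos'])
    th=ta+np.deg2rad(ang)+np.pi
    Rt=Ro.from_matrix(np.array([[np.cos(th),np.sin(th),0],[np.sin(th),-np.cos(th),0],[0,0,-1.]]))
    rv=np.rad2deg((R.inv()*Rt).as_rotvec())
    print('clock %.2f'%s['clock'],'now tray',np.round(to_tray(s['tcp_pos']),1),'z',round(s['tcp_pos'][2]*1000,1),'gap',round(s['finger_gap']*1000,1),'F',np.round(s['wrist_force'],1))
    print('-> shift',np.round(d,1),'turn',np.round(rv,1),'world',np.round(w,3))
E
python3 - <<'E'
from h import *
p=cam('top');print(caps(p))
plan(-100,0,180,0)
E
```

```text
[(np.int32(242), array([337. , 228.6]), array([-39.,  71.])), (np.int32(242), array([375.7, 228.9]), array([-22.8,  -1.5])), (np.int32(245), array([406.4, 251.7]), array([-52.1, -68. ]))]
clock 0.70 now tray [-135.1 -580.2] z 231.4 gap 85.4 F [ 0.6  0.3 -0.1]
-> shift [ 399.7 -422.    51.3] turn [   0.    0. -140.] world [0.426 0.039 0.18 ]
```

>>> arm_command(
  motion=[
    {"x": 40, "y": -42, "z": 0, "rz": -10, "hand": 0.6},
    {"x": 80, "y": -84, "z": 0, "rz": -20, "hand": 0.6},
    {"x": 120, "y": -126, "z": 0, "rz": -30, "hand": 0.6},
    {"x": 160, "y": -168, "z": 0, "rz": -40, "hand": 0.6},
    {"x": 200, "y": -210, "z": 0, "rz": -50, "hand": 0.6},
    {"x": 240, "y": -252, "z": 0, "rz": -60, "hand": 0.6},
    {"x": 280, "y": -294, "z": 0, "rz": -70, "hand": 0.6},
    {"x": 320, "y": -336, "z": 0, "rz": -80, "hand": 0.6},
    {"x": 360, "y": -378, "z": 0, "rz": -90, "hand": 0.6},
    {"x": 400, "y": -422, "z": 51, "rz": -100, "hand": 0.6},
  ],
)

```text
invalid input at $.motion[0]: expected keys x, y, z, rx, ry, rz, hand
```

Run:
```python
from h import *
plan(-90,0,180,0)
```

```text
clock 0.70 now tray [-135.1 -580.2] z 231.4 gap 85.4 F [ 0.6  0.3 -0.1]
-> shift [ 407.4 -415.6   51.3] turn [   0.    0. -140.] world [0.436 0.036 0.18 ]
```

>>> arm_command(
  motion=[
    {"x": 40, "y": -42, "z": 0, "rx": 0, "ry": 0, "rz": -10, "hand": 0.6},
    {"x": 80, "y": -84, "z": 0, "rx": 0, "ry": 0, "rz": -20, "hand": 0.6},
    {"x": 120, "y": -126, "z": 0, "rx": 0, "ry": 0, "rz": -30, "hand": 0.6},
    {"x": 160, "y": -168, "z": 0, "rx": 0, "ry": 0, "rz": -40, "hand": 0.6},
    {"x": 200, "y": -210, "z": 0, "rx": 0, "ry": 0, "rz": -50, "hand": 0.6},
    {"x": 240, "y": -252, "z": 0, "rx": 0, "ry": 0, "rz": -60, "hand": 0.6},
    {"x": 280, "y": -294, "z": 0, "rx": 0, "ry": 0, "rz": -70, "hand": 0.6},
    {"x": 320, "y": -336, "z": 0, "rx": 0, "ry": 0, "rz": -80, "hand": 0.6},
    {"x": 360, "y": -378, "z": 20, "rx": 0, "ry": 0, "rz": -90, "hand": 0.6},
    {"x": 400, "y": -422, "z": 51, "rx": 0, "ry": 0, "rz": -100, "hand": 0.6},
  ],
)

```text
clock: 1.95
tcp_pos: [0.4269, 0.0366, 0.183]
orientation: [0.002, 0.45, 0.893, 0.001]
wrist_force: [1.7, -1.1, -0.1]
finger_gap: 0.0172
```

Run:
```python
from h import *
plan(-90,0,180,0)
print(get_state()['joint_pos'])
```

```text
clock 1.95 now tray [-98.9  -1.7] z 183.0 gap 17.2 F [ 1.7 -1.1 -0.1]
-> shift [-5.8  7.   3. ] turn [  0.1   0.2 -39.7] world [0.436 0.036 0.18 ]
[-1.02167551e-01  5.02005698e-02 -3.98004533e-01  1.11859843e+00
 -1.60655105e-04  8.32251270e-01]
```

>>> arm_command(
  motion=[
    {"x": 0, "y": 0, "z": 3, "rx": 0, "ry": 0, "rz": -10, "hand": 0.6},
    {"x": -2, "y": 3, "z": 20, "rx": 0, "ry": 0, "rz": -20, "hand": 0.6},
    {"x": -5, "y": 6, "z": 40, "rx": 0, "ry": 0, "rz": -30, "hand": 0.6},
    {"x": -6, "y": 7, "z": 80, "rx": 0, "ry": 0, "rz": -40, "hand": 0.6},
    {"x": -6, "y": 7, "z": 95, "rx": 0, "ry": 0, "rz": -40, "hand": 0.6},
    {"x": -6, "y": 7, "z": 95, "rx": 0, "ry": 0, "rz": -40, "hand": 0.6},
  ],
)

```text
clock: 2.7
tcp_pos: [0.4335, 0.0342, 0.0864]
orientation: [-0.001, 0.121, 0.993, -0.0]
wrist_force: [-0.0, 0.9, 0.6]
finger_gap: 0.0172
```

Run:
```python
from h import *
plan(-75,-1,80,0)
for n in ('top','side'):
    p=cam(n);save(p,n+'1.png')
    C=cloud(p); s=get_state()['tcp_pos']
    a=cv2.imread(f'pics/{n}1.png')[80:320,240:500];cv2.imwrite(f'pics/{n}1c.png',cv2.resize(a,None,fx=2.5,fy=2.5,interpolation=cv2.INTER_CUBIC))
    if n=='side':
        print('tcp px',proj(p,s))
        m=(np.linalg.norm(C[...,:2]-s[:2],axis=-1)<.035)&(C[...,2]>.075)&(C[...,2]<.14)
        Q=C[m];print(len(Q),np.percentile(Q[:,2],[0,1,5,50]))
        t=np.array([to_tray(q) for q in Q]);print(np.percentile(t,[2,10,50,90,98],axis=0)-to_tray(s))
```

```text
clock 2.70 now tray [-92.   -2.5] z 86.4 gap 17.2 F [-0.   0.9  0.6]
-> shift [-17.    1.5   6.4] turn [-0.  -0.1 -0. ] world [0.45  0.032 0.08 ]
tcp px [[381.54764766 177.23968808]]
292 [0.08393707 0.0859322  0.08923809 0.1096299 ]
[[-13.52591688 -27.31497601]
 [-12.6227056  -10.85944485]
 [ -8.56306128  16.42972092]
 [  3.15673008  23.87546416]
 [  9.27610379  25.12031095]]
```

View pics/side1c.png

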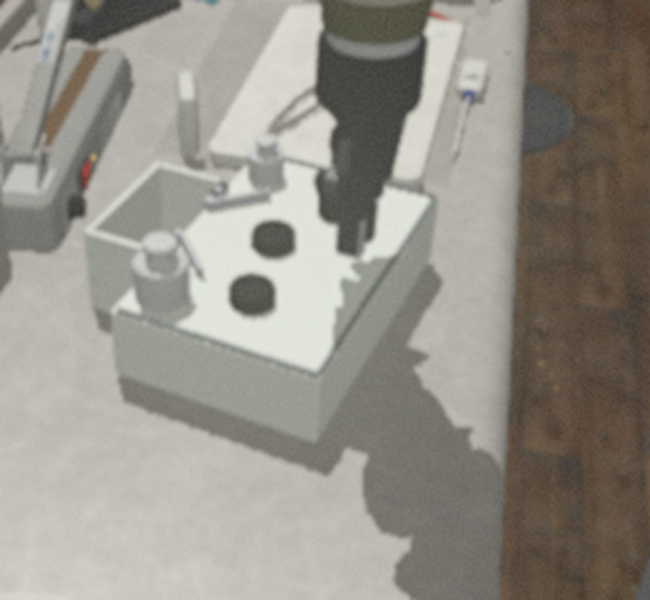

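View pics/top1c.png

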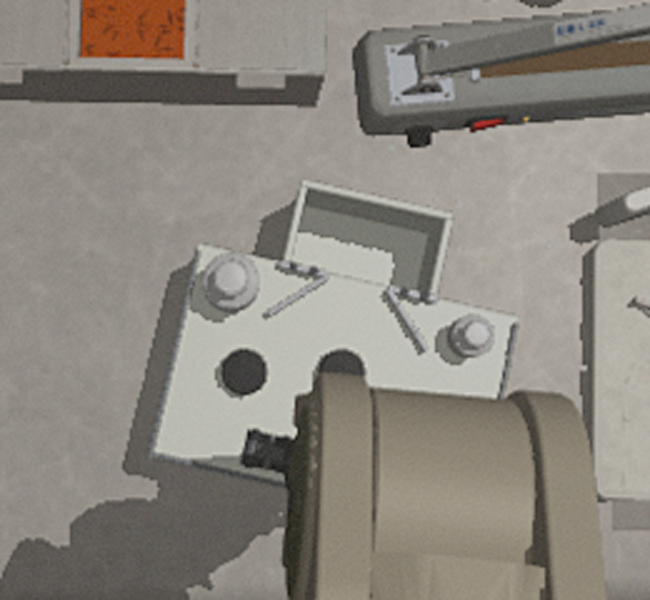

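>>> arm_command(
  motion=[
    {"x": -8, "y": 1.5, "z": 6, "rx": 0, "ry": 0, "rz": 0, "hand": 0.6},
    {"x": -16, "y": 1.5, "z": 11, "rx": 0, "ry": 0, "rz": 0, "hand": 0.6},
    {"x": -24, "y": 2, "z": 11, "rx": 0, "ry": 0, "rz": 0, "hand": 0.6},
    {"x": -32, "y": 2, "z": 11, "rx": 0, "ry": 0, "rz": 0, "hand": 0.6},
    {"x": -40, "y": 2, "z": 11, "rx": 0, "ry": 0, "rz": 0, "hand": 0.6},
    {"x": -46, "y": 2, "z": 11, "rx": 0, "ry": 0, "rz": 0, "hand": 0.6},
    {"x": -52, "y": 2, "z": 11, "rx": 0, "ry": 0, "rz": 0, "hand": 0.6},
    {"x": -59, "y": 2, "z": 11, "rx": 0, "ry": 0, "rz": 0, "hand": 0.6},
    {"x": -66, "y": 2, "z": 11, "rx": 0, "ry": 0, "rz": 0, "hand": 0.6},
    {"x": -72, "y": 2, "z": 11, "rx": 0, "ry": 0, "rz": 0, "hand": 0.6},
  ],
)

```text
clock: 4.05
tcp_pos: [0.5055, 0.0186, 0.0764]
orientation: [0.0, 0.121, 0.993, -0.0]
wrist_force: [-0.5, -0.9, 0.6]
finger_gap: 0.017
```

```bash
cat > look.py <<'E'
from h import *
import sys
plan(*[float(a) for a in sys.argv[2:6]])
k=sys.argv[1]
P=[]
for n in ('top','side'):
    p=cam(n);a=cv2.cvtColor(p['image'],cv2.COLOR_RGB2BGR)[100:300,260:470];P.append(cv2.resize(a,(399,380),interpolation=cv2.INTER_CUBIC))
    if n=='top': print(caps(p))
cv2.imwrite(f'pics/{k}.png',np.hstack(P))
E
python3 look.py a 30 0 75 0
```

```text
clock 4.05 now tray [-18.3  -0.4] z 76.4 gap 17.0 F [-0.5 -0.9  0.6]
-> shift [-48.3   0.4   1.4] turn [-0.  0. -0.] world [0.552 0.007 0.075]
[]
```

View pics/a.png

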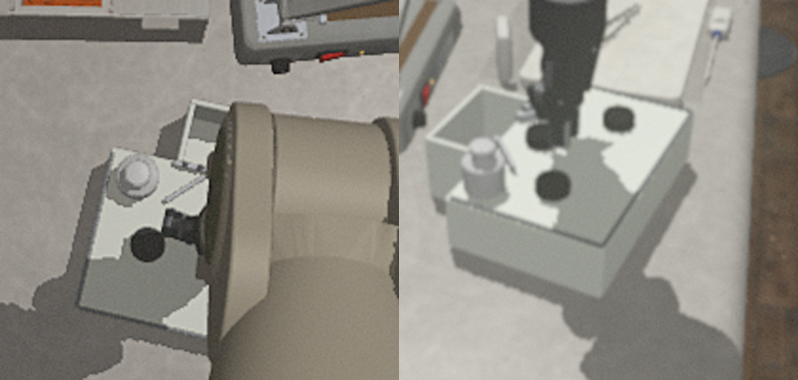

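The side view shows the middle cap cradled ahead of the tips, heading for the gate. I'll keep pushing.

>>> arm_command(
  motion=[
    {"x": -6, "y": 0.4, "z": 1, "rx": 0, "ry": 0, "rz": 0, "hand": 0.6},
    {"x": -12, "y": 0.4, "z": 1, "rx": 0, "ry": 0, "rz": 0, "hand": 0.6},
    {"x": -18, "y": 0.4, "z": 1, "rx": 0, "ry": 0, "rz": 0, "hand": 0.6},
    {"x": -24, "y": 0.4, "z": 1, "rx": 0, "ry": 0, "rz": 0, "hand": 0.6},
    {"x": -29, "y": 0.4, "z": 1, "rx": 0, "ry": 0, "rz": 0, "hand": 0.6},
    {"x": -34, "y": 0.4, "z": 1, "rx": 0, "ry": 0, "rz": 0, "hand": 0.6},
    {"x": -39, "y": 0.4, "z": 1, "rx": 0, "ry": 0, "rz": 0, "hand": 0.6},
    {"x": -44, "y": 0.4, "z": 1, "rx": 0, "ry": 0, "rz": 0, "hand": 0.6},
    {"x": -48, "y": 0.4, "z": 1, "rx": 0, "ry": 0, "rz": 0, "hand": 0.6},
    {"x": -48, "y": 0.4, "z": 1, "rx": 0, "ry": 0, "rz": 0, "hand": 0.6},
  ],
)

```text
clock: 5.4
tcp_pos: [0.552, 0.0074, 0.0754]
orientation: [0.0, 0.121, 0.993, -0.0]
wrist_force: [0.2, 0.4, -0.6]
finger_gap: 0.017
```

```bash
python3 look.py b 34 0 75 0
```

```text
clock 5.40 now tray [29.6 -0. ] z 75.4 gap 17.0 F [ 0.2  0.4 -0.6]
-> shift [-4.4  0.   0.4] turn [-0.  0. -0.] world [0.556 0.006 0.075]
[(np.int32(259), array([337.2, 228.3]), array([-38.3,  70.8]))]
```

View pics/b.png

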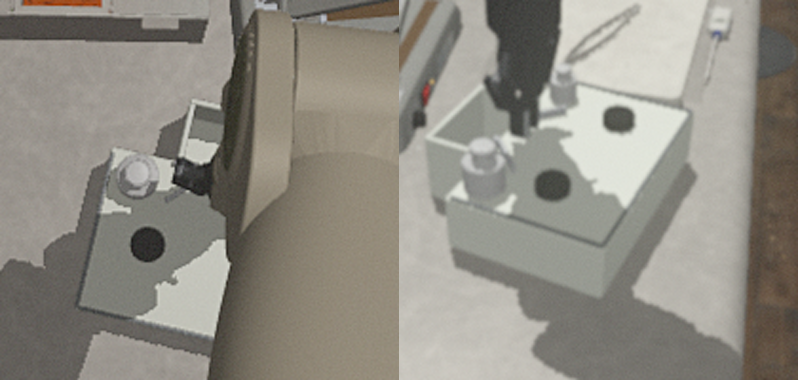

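>>> arm_command(
  motion=[
    {"x": 20, "y": 0, "z": 0, "rx": 0, "ry": 0, "rz": 0, "hand": 0.6},
    {"x": 50, "y": 0, "z": -20, "rx": 0, "ry": 0, "rz": 0, "hand": 0.6},
    {"x": 80, "y": 10, "z": -50, "rx": 0, "ry": 0, "rz": 10, "hand": 0.6},
    {"x": 95, "y": 40, "z": -50, "rx": 0, "ry": 0, "rz": 20, "hand": 0.6},
    {"x": 95, "y": 60, "z": -50, "rx": 0, "ry": 0, "rz": 30, "hand": 0.6},
    {"x": 95, "y": 80, "z": -50, "rx": 0, "ry": 0, "rz": 40, "hand": 0.6},
    {"x": 92, "y": 100, "z": -50, "rx": 0, "ry": 0, "rz": 50, "hand": 0.6},
    {"x": 88, "y": 115, "z": -50, "rx": 0, "ry": 0, "rz": 60, "hand": 0.6},
    {"x": 88, "y": 115, "z": -50, "rx": 0, "ry": 0, "rz": 65, "hand": 0.6},
  ],
)

```text
clock: 6.62
tcp_pos: [0.4941, 0.1413, 0.1254]
orientation: [0.0, 0.636, 0.772, 0.0]
wrist_force: [-0.6, -0.3, 0.4]
finger_gap: 0.0169
```

```bash
python3 look.py c -58 112 75 -64.7
```

```text
clock 6.62 now tray [-58.7 116. ] z 125.4 gap 16.9 F [-0.6 -0.3  0.4]
-> shift [-4.  -1.  50.4] turn [ 0.  -0.  -0.4] world [0.494 0.137 0.075]
[(np.int32(226), array([406.3, 251.9]), array([-52.4, -67.8]))]
```

View pics/c.png

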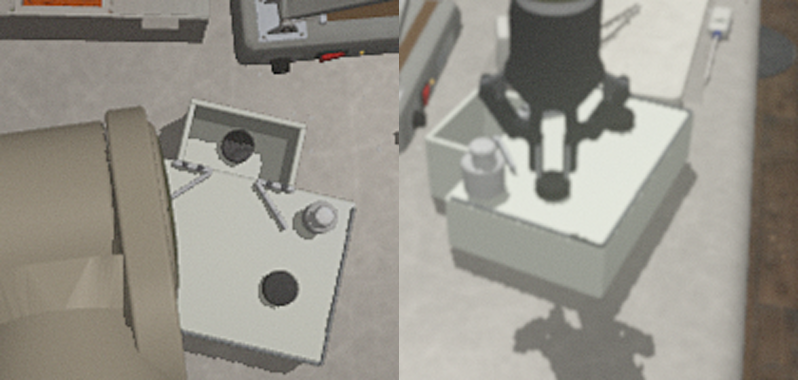

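Cap 1 is in the slot (left panel, 237,146). Before I lower here, I'll check the knuckle clearance to weight_1.

Run:
```python
from h import *
p=cam('side');C=cloud(p);s,R=tool()
Q=R.inv().apply((C.reshape(-1,3)-s['tcp_pos']))*1000
Q=Q[(abs(Q[:,0])<50)&(abs(Q[:,1])<90)&(Q[:,2]<3)&(Q[:,2]>-100)]
for z0 in range(-100,5,8):
    q=Q[(Q[:,2]>=z0)&(Q[:,2]<z0+8)]
    if len(q)>5: print(z0,len(q),'y',np.percentile(q[:,1],[1,50,99]).round(),'x',np.percentile(q[:,0],[2,98]).round())
W=C[(np.abs(np.array([C[...,0]-.5709,C[...,1]-.1026])).max(0)<.025)]
t=to_tray
for z0 in range(70,126,6):
    q=W[(W[:,2]*1000>=z0)&(W[:,2]*1000<z0+6)]
    if len(q)>3:
        u=np.array([to_tray(a) for a in q]);print('w',z0,u.min(0).round(),u.max(0).round())
```

```text
-100 401 y [-62.   3.  63.] x [-8. 23.]
-92 298 y [-62.  -1.  63.] x [ 4. 20.]
-84 220 y [-59.  -1.  59.] x [ 6. 21.]
-76 202 y [-54.  -3.  54.] x [-7. 20.]
-68 149 y [-49.  -9.  50.] x [-9. 21.]
-60 231 y [-44.  10.  45.] x [-8. 16.]
-52 163 y [-39. -11.  40.] x [-2. 17.]
-44 63 y [-30.  10.  29.] x [-4. 16.]
-36 72 y [-22.  -8.  22.] x [-5. 14.]
-28 62 y [-22.  -8.  22.] x [ 7. 15.]
-20 64 y [-20.  -8.  22.] x [ 7. 15.]
-12 55 y [-21.  -9.  21.] x [ 7. 15.]
-4 14 y [-14.   1.  15.] x [11. 14.]
w 70 [ 3. 67.] [ 39. 122.]
w 76 [ 3. 95.] [ 38. 121.]
w 82 [ 3. 96.] [ 41. 121.]
w 88 [ 2. 94.] [ 41. 121.]
w 94 [ 3. 80.] [ 46. 121.]
w 100 [ 4. 85.] [ 45. 119.]
w 106 [11. 99.] [ 25. 112.]
w 112 [11. 86.] [ 37. 113.]
w 118 [11. 89.] [ 34. 112.]
```

>>> arm_command(
  motion=[
    {"x": -4, "y": -1, "z": 25, "rx": 0, "ry": 0, "rz": 0, "hand": 0.6},
    {"x": -4, "y": -1, "z": 50, "rx": 0, "ry": 0, "rz": 0, "hand": 0.6},
    {"x": -4, "y": -1, "z": 50, "rx": 0, "ry": 0, "rz": 0, "hand": 0.6},
    {"x": -10, "y": -1, "z": 50, "rx": 0, "ry": 0, "rz": 0, "hand": 0.6},
    {"x": -16, "y": -1, "z": 50, "rx": 0, "ry": 0, "rz": 0, "hand": 0.6},
    {"x": -22, "y": -1, "z": 50, "rx": 0, "ry": 0, "rz": 0, "hand": 0.6},
    {"x": -28, "y": -1, "z": 50, "rx": 0, "ry": 0, "rz": 0, "hand": 0.6},
    {"x": -34, "y": -1, "z": 50, "rx": 0, "ry": 0, "rz": 0, "hand": 0.6},
    {"x": -40, "y": -1, "z": 50, "rx": 0, "ry": 0, "rz": 0, "hand": 0.6},
    {"x": -46, "y": -1, "z": 50, "rx": 0, "ry": 0, "rz": 0, "hand": 0.6},
  ],
)

```text
clock: 8.02
tcp_pos: [0.5018, 0.0946, 0.0754]
orientation: [0.0, 0.635, 0.772, -0.0]
wrist_force: [0.0, 0.4, 0.5]
finger_gap: 0.0172
```

```bash
python3 look.py d -17.4 26.2 75 -64.7
```

```text
clock 8.03 now tray [-40.1  72.5] z 75.4 gap 17.2 F [0.  0.4 0.5]
-> shift [-51.6   1.    0.4] turn [-0.   0.  -0.3] world [0.513 0.044 0.075]
[(np.int32(165), array([409.3, 251.6]), array([-50.5, -73.3]))]
```

View pics/d.png

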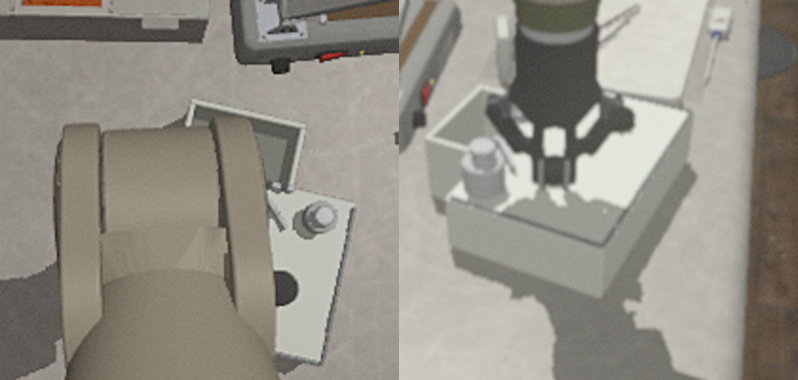

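>>> arm_command(
  motion=[
    {"x": -6, "y": 0, "z": 0, "rx": 0, "ry": 0, "rz": 0, "hand": 0.6},
    {"x": -12, "y": 0, "z": 0, "rx": 0, "ry": 0, "rz": 0, "hand": 0.6},
    {"x": -18, "y": 0, "z": 0, "rx": 0, "ry": 0, "rz": 0, "hand": 0.6},
    {"x": -24, "y": 0, "z": 0, "rx": 0, "ry": 0, "rz": 0, "hand": 0.6},
    {"x": -30, "y": 0, "z": 0, "rx": 0, "ry": 0, "rz": 0, "hand": 0.6},
    {"x": -36, "y": 0, "z": 0, "rx": 0, "ry": 0, "rz": 0, "hand": 0.6},
    {"x": -42, "y": 0, "z": 0, "rx": 0, "ry": 0, "rz": 0, "hand": 0.6},
    {"x": -47, "y": 0, "z": 0, "rx": 0, "ry": 0, "rz": 0, "hand": 0.6},
    {"x": -51, "y": 0, "z": 0, "rx": 0, "ry": 0, "rz": 0, "hand": 0.6},
    {"x": -51, "y": 0, "z": 0, "rx": 0, "ry": 0, "rz": 0, "hand": 0.6},
  ],
)

```text
clock: 9.38
tcp_pos: [0.5116, 0.0447, 0.0754]
orientation: [0.0, 0.635, 0.772, -0.0]
wrist_force: [0.8, -0.1, -0.2]
finger_gap: 0.0172
```

```bash
python3 look.py e -80 0 125 0
```

```text
clock 9.38 now tray [-18.6  26.4] z 75.4 gap 17.2 F [ 0.8 -0.1 -0.2]
-> shift [  2.  -66.8 -49.6] turn [ -0.   0. -65.] world [0.446 0.034 0.125]
[(np.int32(251), array([344.3, 200. ]), array([18. , 69.7]))]
```

View pics/e.png

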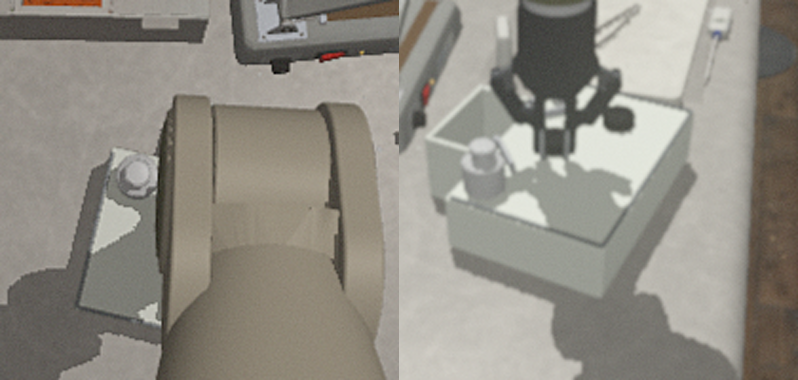

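>>> arm_command(
  motion=[
    {"x": 20, "y": 0, "z": 0, "rx": 0, "ry": 0, "rz": 0, "hand": 0.6},
    {"x": 30, "y": -5, "z": -25, "rx": 0, "ry": 0, "rz": 0, "hand": 0.6},
    {"x": 25, "y": -20, "z": -50, "rx": 0, "ry": 0, "rz": -10, "hand": 0.6},
    {"x": 15, "y": -35, "z": -50, "rx": 0, "ry": 0, "rz": -20, "hand": 0.6},
    {"x": 5, "y": -50, "z": -50, "rx": 0, "ry": 0, "rz": -30, "hand": 0.6},
    {"x": 2, "y": -65, "z": -50, "rx": 0, "ry": 0, "rz": -40, "hand": 0.6},
    {"x": 2, "y": -67, "z": -50, "rx": 0, "ry": 0, "rz": -50, "hand": 0.6},
    {"x": 2, "y": -67, "z": -50, "rx": 0, "ry": 0, "rz": -60, "hand": 0.6},
    {"x": 2, "y": -67, "z": -50, "rx": 0, "ry": 0, "rz": -65, "hand": 0.6},
    {"x": 2, "y": -67, "z": -50, "rx": 0, "ry": 0, "rz": -65, "hand": 0.6},
  ],
)

```text
clock: 10.72
tcp_pos: [0.4453, 0.0342, 0.1254]
orientation: [0.0, 0.121, 0.993, -0.0]
wrist_force: [-1.0, -0.5, 0.7]
finger_gap: 0.0173
```

```bash
python3 look.py f -55 0 75 0
python3 - <<'E'
from h import *
p=cam('side')
for f in finder.masks_of(p,'cap_1'):
    v,u=np.nonzero(f['region']);C=cloud(p)[f['region']]
    top=C[C[:,2]>.078]
    print(f['score'],f['at'],to_tray(at_z(p,f['at'],.077)),to_tray(np.median(C,0)),np.median(C[:,2]))
E
```

```text
clock 10.72 now tray [-80.4   0.3] z 125.4 gap 17.3 F [-1.  -0.5  0.7]
-> shift [-25.4  -0.3  50.4] turn [ 0.   0.  -0.1] world [0.47  0.028 0.075]
[]
0.64 [340.9, 172.1] [-5.62848795  2.40193849] [-10.1431971   10.80342519] 0.0792744978211733
0.44 [375.2, 164.6] [-57.04081853 -53.32582209] [-55.58800607 -53.32859709] 0.07297634851075413
0.44 [305.6, 192.9] [24.34769805 94.8198796 ] [ 17.74237053 110.24745105] 0.09879539782106289
0.2 [344.2, 192.9] [-41.22965415  62.0935306 ] [-38.88307233  41.93924084] 0.06560350841518661
```

View pics/f.png

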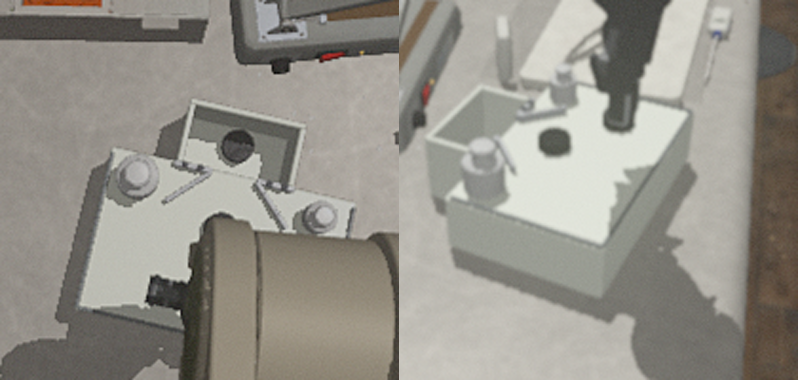

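>>> arm_command(
  motion=[
    {"x": -12, "y": 1, "z": 25, "rx": 0, "ry": 0, "rz": 0, "hand": 0.6},
    {"x": -20, "y": 1, "z": 50, "rx": 0, "ry": 0, "rz": 0, "hand": 0.6},
    {"x": -26, "y": 1, "z": 50, "rx": 0, "ry": 0, "rz": 0, "hand": 0.6},
    {"x": -32, "y": 1, "z": 50, "rx": 0, "ry": 0, "rz": 0, "hand": 0.6},
    {"x": -38, "y": 1, "z": 50, "rx": 0, "ry": 0, "rz": 0, "hand": 0.6},
    {"x": -44, "y": 1, "z": 50, "rx": 0, "ry": 0, "rz": 0, "hand": 0.6},
    {"x": -50, "y": 1, "z": 50, "rx": 0, "ry": 0, "rz": 0, "hand": 0.6},
    {"x": -56, "y": 0.5, "z": 50, "rx": 0, "ry": 0, "rz": 0, "hand": 0.6},
    {"x": -62, "y": 0, "z": 50, "rx": 0, "ry": 0, "rz": 0, "hand": 0.6},
    {"x": -66, "y": 0, "z": 50, "rx": 0, "ry": 0, "rz": 0, "hand": 0.6},
  ],
)

```text
clock: 12.18
tcp_pos: [0.5099, 0.018, 0.0754]
orientation: [0.0, 0.121, 0.993, -0.0]
wrist_force: [-0.9, 0.0, 0.1]
finger_gap: 0.0174
```

```bash
python3 look.py g 30 0 75 0
```

```text
clock 12.18 now tray [-13.9   0.1] z 75.4 gap 17.4 F [-0.9  0.   0.1]
-> shift [-43.9  -0.1   0.4] turn [-0.  0. -0.] world [0.552 0.007 0.075]
[]
```

View pics/g.png

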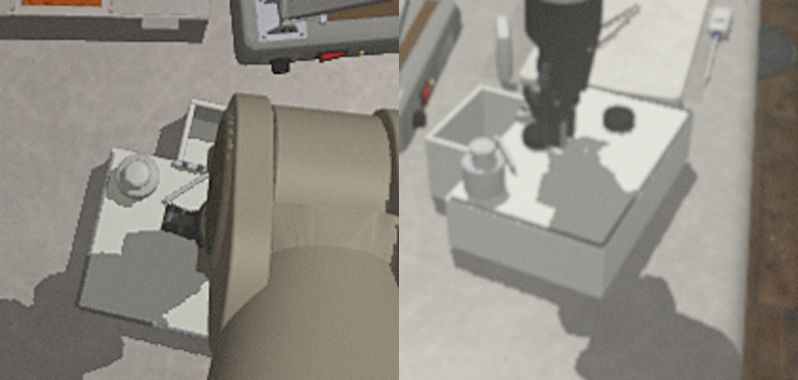

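The cap sits in the cradle ahead of the tips, at about (538,135) in the side panel, so I'll carry on.

>>> arm_command(
  motion=[
    {"x": -6, "y": 0, "z": 0, "rx": 0, "ry": 0, "rz": 0, "hand": 0.6},
    {"x": -12, "y": 0, "z": 0, "rx": 0, "ry": 0, "rz": 0, "hand": 0.6},
    {"x": -18, "y": 0, "z": 0, "rx": 0, "ry": 0, "rz": 0, "hand": 0.6},
    {"x": -23, "y": 0, "z": 0, "rx": 0, "ry": 0, "rz": 0, "hand": 0.6},
    {"x": -28, "y": 0, "z": 0, "rx": 0, "ry": 0, "rz": 0, "hand": 0.6},
    {"x": -33, "y": 0, "z": 0, "rx": 0, "ry": 0, "rz": 0, "hand": 0.6},
    {"x": -38, "y": 0, "z": 0, "rx": 0, "ry": 0, "rz": 0, "hand": 0.6},
    {"x": -42, "y": 0, "z": 0, "rx": 0, "ry": 0, "rz": 0, "hand": 0.6},
    {"x": -44, "y": 0, "z": 0, "rx": 0, "ry": 0, "rz": 0, "hand": 0.6},
    {"x": -44, "y": 0, "z": 0, "rx": 0, "ry": 0, "rz": 0, "hand": 0.6},
  ],
)

```text
clock: 13.52
tcp_pos: [0.5523, 0.0076, 0.0754]
orientation: [0.0, 0.121, 0.993, -0.0]
wrist_force: [1.0, -0.0, 0.4]
finger_gap: 0.0169
```

```bash
python3 look.py g2 -74 -107 125 61
```

```text
clock 13.53 now tray [29.8  0.2] z 75.4 gap 16.9 F [ 1.  -0.   0.4]
-> shift [ 103.8 -107.2  -49.6] turn [ -0.   0. -61.] world [ 0.426 -0.072  0.125]
[]
```

View pics/g2.png

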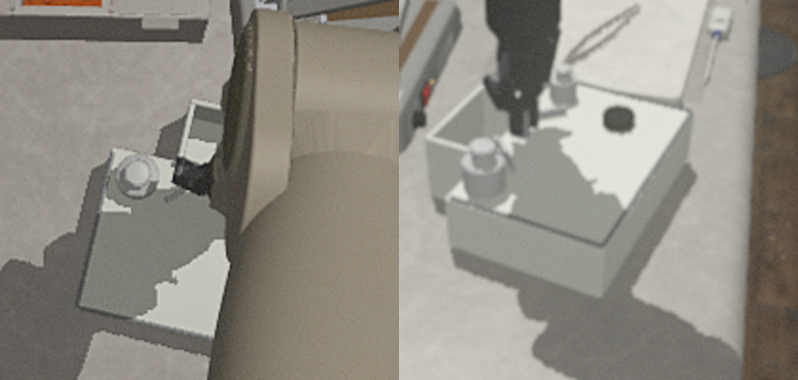

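>>> arm_command(
  motion=[
    {"x": 20, "y": 0, "z": 0, "rx": 0, "ry": 0, "rz": 0, "hand": 0.6},
    {"x": 50, "y": 0, "z": -25, "rx": 0, "ry": 0, "rz": 0, "hand": 0.6},
    {"x": 85, "y": -10, "z": -50, "rx": 0, "ry": 0, "rz": -10, "hand": 0.6},
    {"x": 105, "y": -30, "z": -50, "rx": 0, "ry": 0, "rz": -20, "hand": 0.6},
    {"x": 105, "y": -50, "z": -50, "rx": 0, "ry": 0, "rz": -30, "hand": 0.6},
    {"x": 105, "y": -75, "z": -50, "rx": 0, "ry": 0, "rz": -40, "hand": 0.6},
    {"x": 105, "y": -100, "z": -50, "rx": 0, "ry": 0, "rz": -50, "hand": 0.6},
    {"x": 105, "y": -107, "z": -50, "rx": 0, "ry": 0, "rz": -60, "hand": 0.6},
    {"x": 105, "y": -107, "z": -50, "rx": 0, "ry": 0, "rz": -60, "hand": 0.6},
  ],
)

```text
clock: 14.75
tcp_pos: [0.4244, -0.0715, 0.1255]
orientation: [0.0, -0.39, 0.921, -0.0]
wrist_force: [-0.7, -0.3, 0.8]
finger_gap: 0.017
```

```bash
python3 look.py i -75 -106.8 75 59.5
```

```text
clock 14.75 now tray [ -75.4 -107.2] z 125.5 gap 17.0 F [-0.7 -0.3  0.8]
-> shift [-0.6 -0.1 50.5] turn [-0.   0.   0.3] world [ 0.425 -0.071  0.075]
[(np.int32(163), array([406.3, 252.7]), array([-54. , -68.2]))]
```

View pics/i.png

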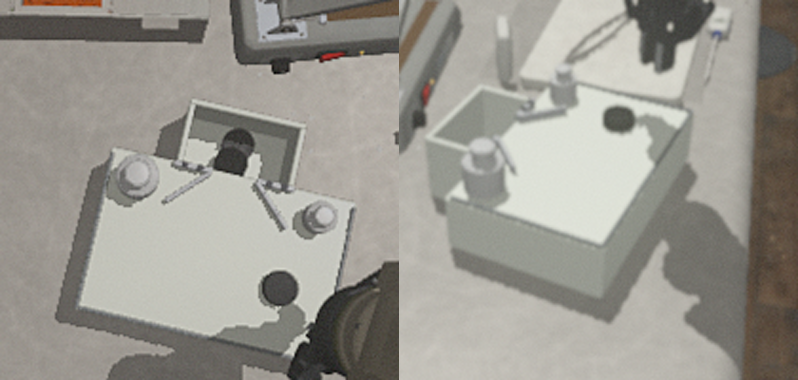

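Run:
```python
from h import *
p=cam('top');C=cloud(p)
g=(p['image'].max(2)<75)
for (u,v) in ((385,176),(382,184)):
    print([(np.round(to_tray(C[j,u]),0),round(C[j,u,2]*1000)) for j in range(v-5,v+6,2)])
```

```text
[(array([103.,   0.]), 18), (array([98., -0.]), 23), (array([94., -2.]), 20), (array([91., -3.]), 17), (array([83., -2.]), 35), (array([79., -3.]), 38)]
[(array([82.,  4.]), 36), (array([78.,  3.]), 37), (array([74.,  2.]), 36), (array([70.,  1.]), 32), (array([67., -0.]), 26), (array([64., -2.]), 24)]
```

The second cap is down in the pit, leaning on the first (top at z≈25–38 mm). Now the third.

>>> arm_command(
  motion=[
    {"x": -1, "y": 0, "z": 25, "rx": 0, "ry": 0, "rz": 0, "hand": 0.6},
    {"x": -1, "y": 0, "z": 50, "rx": 0, "ry": 0, "rz": 0, "hand": 0.6},
    {"x": -4, "y": 0, "z": 50, "rx": 0, "ry": 0, "rz": 0, "hand": 0.6},
    {"x": -10, "y": 0, "z": 50, "rx": 0, "ry": 0, "rz": 0, "hand": 0.6},
    {"x": -16, "y": 0, "z": 50, "rx": 0, "ry": 0, "rz": 0, "hand": 0.6},
    {"x": -22, "y": 0, "z": 50, "rx": 0, "ry": 0, "rz": 0, "hand": 0.6},
    {"x": -28, "y": 0, "z": 50, "rx": 0, "ry": 0, "rz": 0, "hand": 0.6},
    {"x": -34, "y": 0, "z": 50, "rx": 0, "ry": 0, "rz": 0, "hand": 0.6},
    {"x": -40, "y": 0, "z": 50, "rx": 0, "ry": 0, "rz": 0, "hand": 0.6},
    {"x": -46, "y": 0, "z": 50, "rx": 0, "ry": 0, "rz": 0, "hand": 0.6},
  ],
)

```text
clock: 16.15
tcp_pos: [0.4567, -0.0376, 0.0754]
orientation: [-0.0, -0.392, 0.92, -0.0]
wrist_force: [-0.2, 0.5, -0.1]
finger_gap: 0.0172
```

```bash
python3 look.py j -26.7 -25 75 59.5
```

```text
clock 16.15 now tray [-52.2 -66.6] z 75.4 gap 17.2 F [-0.2  0.5 -0.1]
-> shift [-48.8  -1.2   0.4] turn [ 0.  -0.   0.5] world [ 0.491 -0.003  0.075]
[]
```

View pics/j.png

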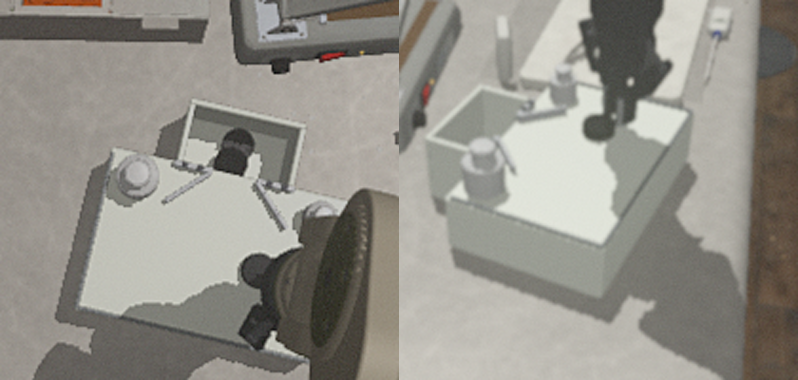

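>>> arm_command(
  motion=[
    {"x": -6, "y": 0, "z": 0, "rx": 0, "ry": 0, "rz": 0, "hand": 0.6},
    {"x": -12, "y": 0, "z": 0, "rx": 0, "ry": 0, "rz": 0, "hand": 0.6},
    {"x": -18, "y": 0, "z": 0, "rx": 0, "ry": 0, "rz": 0, "hand": 0.6},
    {"x": -24, "y": 0, "z": 0, "rx": 0, "ry": 0, "rz": 0, "hand": 0.6},
    {"x": -30, "y": 0, "z": 0, "rx": 0, "ry": 0, "rz": 0, "hand": 0.6},
    {"x": -36, "y": 0, "z": 0, "rx": 0, "ry": 0, "rz": 0, "hand": 0.6},
    {"x": -42, "y": 0, "z": 0, "rx": 0, "ry": 0, "rz": 0, "hand": 0.6},
    {"x": -46, "y": 0, "z": 0, "rx": 0, "ry": 0, "rz": 0, "hand": 0.6},
    {"x": -49, "y": 0, "z": 0, "rx": 0, "ry": 0, "rz": 0, "hand": 0.6},
    {"x": -49, "y": 0, "z": 0, "rx": 0, "ry": 0, "rz": 0, "hand": 0.6},
  ],
)

```text
clock: 17.5
tcp_pos: [0.4906, -0.0025, 0.0754]
orientation: [0.0, -0.392, 0.92, -0.0]
wrist_force: [0.1, -0.2, -0.0]
finger_gap: 0.0173
```

```bash
python3 look.py k -80 0 125 0
```

```text
clock 17.50 now tray [-27.7 -24.4] z 75.4 gap 17.3 F [ 0.1 -0.2 -0. ]
-> shift [  5.   57.5 -49.6] turn [-0.  0. 60.] world [0.446 0.034 0.125]
[]
```

View pics/k.png

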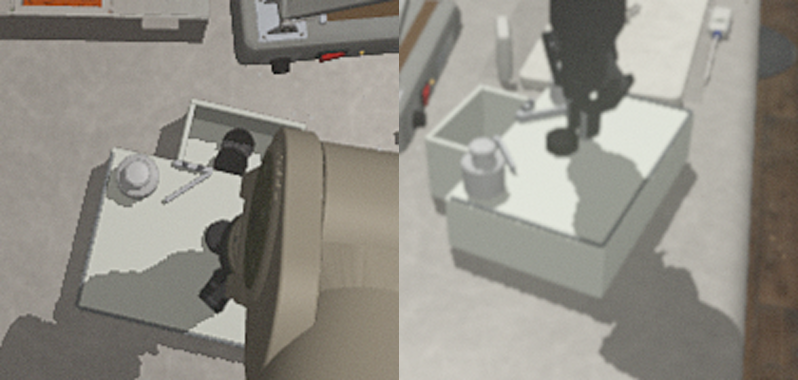

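>>> arm_command(
  motion=[
    {"x": 20, "y": 0, "z": 0, "rx": 0, "ry": 0, "rz": 0, "hand": 0.6},
    {"x": 30, "y": 5, "z": -25, "rx": 0, "ry": 0, "rz": 0, "hand": 0.6},
    {"x": 28, "y": 20, "z": -50, "rx": 0, "ry": 0, "rz": 10, "hand": 0.6},
    {"x": 18, "y": 35, "z": -50, "rx": 0, "ry": 0, "rz": 20, "hand": 0.6},
    {"x": 10, "y": 50, "z": -50, "rx": 0, "ry": 0, "rz": 30, "hand": 0.6},
    {"x": 5, "y": 57.5, "z": -50, "rx": 0, "ry": 0, "rz": 40, "hand": 0.6},
    {"x": 5, "y": 57.5, "z": -50, "rx": 0, "ry": 0, "rz": 50, "hand": 0.6},
    {"x": 5, "y": 57.5, "z": -50, "rx": 0, "ry": 0, "rz": 60, "hand": 0.6},
    {"x": 5, "y": 57.5, "z": -50, "rx": 0, "ry": 0, "rz": 60, "hand": 0.6},
  ],
)

```text
clock: 18.73
tcp_pos: [0.4447, 0.033, 0.1253]
orientation: [-0.0, 0.12, 0.993, -0.0]
wrist_force: [-0.5, 0.5, -0.1]
finger_gap: 0.0172
```

```bash
python3 look.py l -55 0 75 0
python3 - <<'E'
from h import *
p=cam('side')
for f in finder.masks_of(p,'cap_1'):
    print(f['score'],f['at'],to_tray(at_z(p,f['at'],.077)))
E
```

```text
clock 18.73 now tray [-80.7  -0.9] z 125.3 gap 17.2 F [-0.5  0.5 -0.1]
-> shift [-25.7   0.9  50.3] turn [-0.  -0.   0.1] world [0.47  0.028 0.075]
[]
0.64 [342.7, 192.7] [-38.41927796  62.7953859 ]
0.49 [346.9, 177.0] [-23.69487009  12.53496233]
```

View pics/l.png

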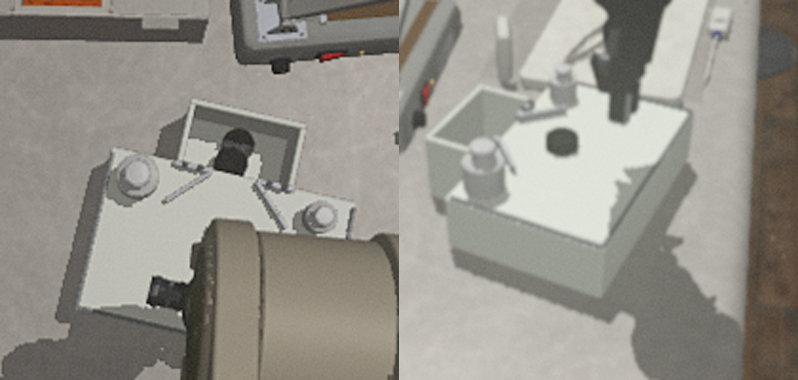

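```bash
python3 - <<'E'
from h import *
p=cam('side')
g=p['image'].max(2)
m=(g<80).astype(np.uint8);n,l,s,c=cv2.connectedComponentsWithStats(m)
for i in range(1,n):
    if s[i,4]>60 and 300<c[i][0]<400 and 140<c[i][1]<220: print(s[i],c[i],to_tray(at_z(p,c[i],.075)))
E
python3 - <<'E'
from h import *
p=cam('side')
g=p['image'].max(2)
print(g[164:186:2,334:360:2])
m=(g[164:186,332:360]<125);v,u=np.nonzero(m);print(m.sum(),u.min()+332,u.max()+332,v.min()+164,v.max()+164)
c=((u.min()+u.max())/2+332,(v.min()+v.max())/2+164);print(c,to_tray(at_z(p,c,.075)))
E
```

```text
[[219 222 224 226 229 227 227 226 228 227 226 226 226]
 [225 227 226 224 210 201 201 209 220 226 227 226 227]
 [226 226 207 171 119  97 101 117 152 198 227 227 227]
 [226 217 133  89  89  90  88  89  89 112 204 227 226]
 [226 212  99  88  92  95  89  92  91  85 175 228 227]
 [226 212  99  90  89  85  94  94  92  88 175 228 227]
 [227 210  93  89  93  90  94  87  90  89 164 226 226]
 [227 211 110  83  86  87  86  84  90  86 175 228 227]
 [227 225 194 129  94  85  84  87 108 131 193 227 226]
 [226 227 227 214 170 157 154 160 194 204 220 227 226]
 [227 227 227 227 223 223 222 222 226 229 227 226 226]]
191 338 353 168 181
(np.float64(345.5), np.float64(174.5)) [-16.33398014   3.31839633]
```

The cap is at about (-15, +2), so I'll push it through along y≈1→0.

>>> arm_command(
  motion=[
    {"x": -8, "y": 2.5, "z": 25, "rx": 0, "ry": 0, "rz": 0, "hand": 0.6},
    {"x": -12, "y": 2.5, "z": 50, "rx": 0, "ry": 0, "rz": 0, "hand": 0.6},
    {"x": -18, "y": 2.5, "z": 50, "rx": 0, "ry": 0, "rz": 0, "hand": 0.6},
    {"x": -24, "y": 2.5, "z": 50, "rx": 0, "ry": 0, "rz": 0, "hand": 0.6},
    {"x": -30, "y": 2.5, "z": 50, "rx": 0, "ry": 0, "rz": 0, "hand": 0.6},
    {"x": -37, "y": 2.5, "z": 50, "rx": 0, "ry": 0, "rz": 0, "hand": 0.6},
    {"x": -44, "y": 2.5, "z": 50, "rx": 0, "ry": 0, "rz": 0, "hand": 0.6},
    {"x": -51, "y": 2, "z": 50, "rx": 0, "ry": 0, "rz": 0, "hand": 0.6},
    {"x": -58, "y": 1.5, "z": 50, "rx": 0, "ry": 0, "rz": 0, "hand": 0.6},
    {"x": -65, "y": 1, "z": 50, "rx": 0, "ry": 0, "rz": 0, "hand": 0.6},
  ],
)

```text
clock: 20.27
tcp_pos: [0.5093, 0.0189, 0.0753]
orientation: [-0.0, 0.121, 0.993, -0.0]
wrist_force: [-1.0, -1.4, -0.2]
finger_gap: 0.0173
```

```bash
python3 look.py m 30 0 75 0
```

```text
clock 20.27 now tray [-14.7   0.8] z 75.3 gap 17.3 F [-1.  -1.4 -0.2]
-> shift [-44.7  -0.8   0.3] turn [-0. -0. -0.] world [0.552 0.007 0.075]
[]
```

View pics/m.png

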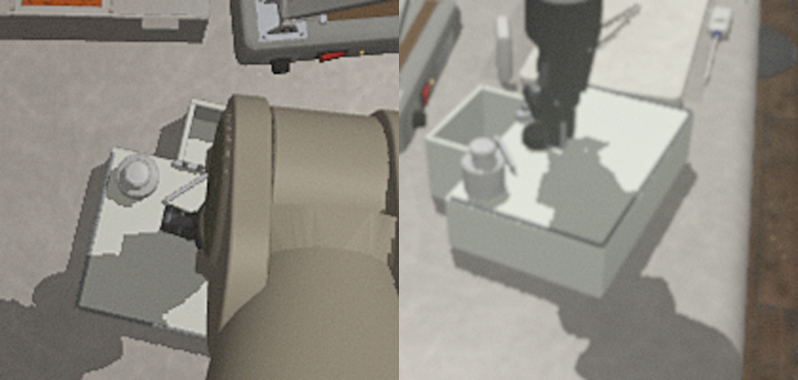

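>>> arm_command(
  motion=[
    {"x": -6, "y": -0.5, "z": 0, "rx": 0, "ry": 0, "rz": 0, "hand": 0.6},
    {"x": -12, "y": -0.8, "z": 0, "rx": 0, "ry": 0, "rz": 0, "hand": 0.6},
    {"x": -18, "y": -0.8, "z": 0, "rx": 0, "ry": 0, "rz": 0, "hand": 0.6},
    {"x": -24, "y": -0.8, "z": 0, "rx": 0, "ry": 0, "rz": 0, "hand": 0.6},
    {"x": -29, "y": -0.8, "z": 0, "rx": 0, "ry": 0, "rz": 0, "hand": 0.6},
    {"x": -34, "y": -0.8, "z": 0, "rx": 0, "ry": 0, "rz": 0, "hand": 0.6},
    {"x": -39, "y": -0.8, "z": 0, "rx": 0, "ry": 0, "rz": 0, "hand": 0.6},
    {"x": -43, "y": -0.8, "z": 0, "rx": 0, "ry": 0, "rz": 0, "hand": 0.6},
    {"x": -45, "y": -0.8, "z": 0, "rx": 0, "ry": 0, "rz": 0, "hand": 0.6},
    {"x": -45, "y": -0.8, "z": 0, "rx": 0, "ry": 0, "rz": 0, "hand": 0.6},
  ],
)

```text
clock: 21.62
tcp_pos: [0.5525, 0.0074, 0.0754]
orientation: [0.0, 0.121, 0.993, -0.0]
wrist_force: [-0.9, -0.5, 0.1]
finger_gap: 0.0174
```

>>> arm_command(
  motion=[
    {"x": 20, "y": 0, "z": 0, "rx": 0, "ry": 0, "rz": 0, "hand": 0.6},
    {"x": 60, "y": 0, "z": -20, "rx": 0, "ry": 0, "rz": 0, "hand": 0.6},
    {"x": 100, "y": 0, "z": -70, "rx": 0, "ry": 0, "rz": 0, "hand": 0.6},
    {"x": 115, "y": -30, "z": -100, "rx": 0, "ry": 0, "rz": 0, "hand": 0.6},
    {"x": 115, "y": -80, "z": -120, "rx": 0, "ry": 0, "rz": 0, "hand": 0.6},
    {"x": 115, "y": -130, "z": -120, "rx": 0, "ry": 0, "rz": 0, "hand": 0.6},
    {"x": 115, "y": -180, "z": -120, "rx": 0, "ry": 0, "rz": 0, "hand": 0.6},
    {"x": 115, "y": -220, "z": -120, "rx": 0, "ry": 0, "rz": 0, "hand": 0.6},
    {"x": 115, "y": -220, "z": -120, "rx": 0, "ry": 0, "rz": 0, "hand": 0.6},
    {"x": 115, "y": -220, "z": -120, "rx": 0, "ry": 0, "rz": 0, "hand": 0.6},
  ],
)

```text
clock: 22.88
tcp_pos: [0.3877, -0.1781, 0.1953]
orientation: [-0.0, 0.121, 0.993, 0.0]
wrist_force: [0.9, 0.2, -0.7]
finger_gap: 0.0172
```

```bash
python3 look.py n -55 0 75 0
python3 - <<'E'
from h import *
p=cam('top');C=cloud(p)
g=(p['image'].max(2)<75)
t=np.stack([to_tray(w) for w in C.reshape(-1,3)]).reshape(400,640,2)
m=g&(t[...,0]>40)&(t[...,0]<115)&(abs(t[...,1])<60)
print(m.sum(),'z pct',np.percentile(C[m][:,2],[2,50,98,100]))
for f in finder.find_in(p,'weight_1'): print(f['at'],f['score'])
E
```

```text
clock 22.88 now tray [ -85.5 -219.5] z 195.3 gap 17.2 F [ 0.9  0.2 -0.7]
-> shift [-30.4 219.5 120.4] turn [ 0. -0. -0.] world [0.47  0.028 0.075]
[]
352 z pct [0.01569624 0.04480257 0.06765426 0.08046141]
[331.1, 192.3] 0.84
[432.6, 212.9] 0.82
```

View pics/n.png

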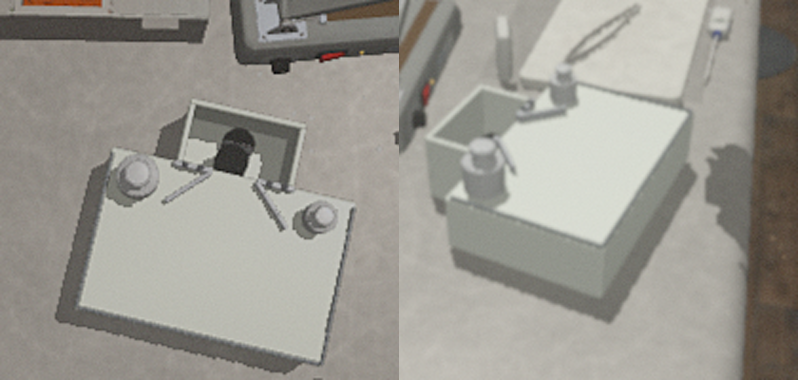

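Run:
```python
from h import *
p=cam('top');C=cloud(p)
a=cv2.cvtColor(p['image'],cv2.COLOR_RGB2BGR)[145:200,350:425];cv2.imwrite('pics/z.png',cv2.resize(a,None,fx=9,fy=9,interpolation=cv2.INTER_CUBIC))
Z=(C[168:196,374:396,2]*1000).round().astype(int);print(Z)
for v in (178,182,186,190): print(v,to_tray(C[v,383]).round(),C[v,383,2])
```

```text
[[  4   5   2   6   4   6   3  19  13 942  19  21  22  16  20  18   9  10
    9  15  14  14]
 [  5   5   5   4  -1   4  20  20  18  18  18  19  18  19  17  18  20  19
    6   4   2   8]
 [  3   4   4   3   6  18  18  18  20  17  14  18  17  18  18  19  18  18
   18   3   6   4]
 [  5   0   2   5  20  17  18  16  18  20 942  18  20  17  15  18  21  17
   19   3   4   2]
 [  2   3   6   6  19  19  18  19  20  19  20 942  17  17  19  17  22  21
   18  19   3   4]
 [  4   5   6 942  15  19  18  19  18  20  21  20  16  15  18  20  18  19
   16  19   6   4]
 [  4   6   1  17  20  18  19  18  17  18  17  21  18  16  22  17  16  17
   17  20   3   5]
 [  6   3   3  23  19  19  22  15  19  18  21  18  17  19  17  17  18  17
   19  19   6   3]
 [  5   2   4  18  44  50  49  54  52  49  54  49  20  18  17  21  18  18
   18  15   5   6]
 [  1   4  45  48  51  53  53  55  54  54  53 942  53  51  21  18  18 942
   19  18   5   3]
 [  2   4  47  54  51  57  54  58  56  58  57  52  54  52  53  16  17  16
   18  19   7   4]
 [  6  50  53  54  55  58  59  57  58  60  61  56  58  54  52  48  20  20
   
[... 940 characters left out ...]
   3]
 [ 70  72  70  66  69  38  40  39  43  40  46  43  44  41  46   5   2   3
    4   5   5   2]
 [ 69  71  72  69  69  69  70  67  65  41  41  38  41  41  42   5   2   6
    3   1   5   5]
 [ 71  72  68  70  69  69  68  68  70  69  68  70  68  23   2   5   3   3
    4   6   6   5]
 [ 69  70  71  68  68  68  68  69  71  70  69  70  71  72  68  69  67  68
    5   4   6   1]
 [ 69  70  70  72  71  69  69  70  71  67  71  69  68  68  72  69  69  69
   68  71  67  75]
 [ 72  69  71  71  70  68  69  70  68  69  68  72  69  69  68  69  70  70
   68  70  68  82]]
178 [81.  4.] 0.05807423766722645
182 [73.  2.] 0.05390681428948187
186 [66. -0.] 0.047801201123559164
190 [60. -3.] 0.0402866617250261
```

View pics/z.png

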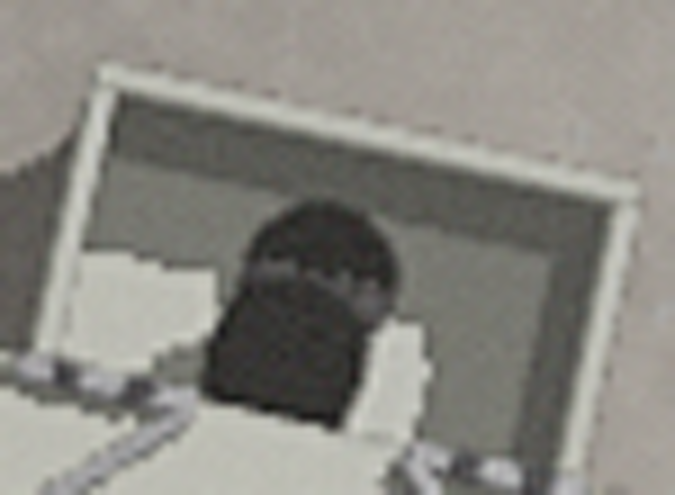

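All three caps are in the slot, with the top one leaning in the stack. Its top face is at z≈47 mm, so its centre is about 40 mm, well below 62. The deck is empty, the weights haven't moved and the arm is clear.

Run:
```python
from h import *
a=cv2.imread('pics/top0.png').astype(int);p=cam('top');b=cv2.cvtColor(p['image'],cv2.COLOR_RGB2BGR).astype(int)
for (u,v) in ((332,193),(429,214)):
    print(np.abs(a-b)[v-14:v+14,u-14:u+14].mean())
p2=cam('top');print(np.abs(p2['image'].astype(int)-p['image'])[165:200,370:400].mean())
print(hand_in())
```

```text
2.8354591836734695
2.6700680272108843
2.81968253968254
the job is handed in; nothing more can be done
None
```

All three caps are in the slot, and I handed the job in at about 23 s of the 64 s limit. The hand-in gives no verdict.

I pushed the caps with the fingertips set about 17 mm apart, so the two tips held each cap like a cradle. The middle cap went straight through the gate. The two side caps were first pushed diagonally to the middle of the tray, then straight through.

**Last checks:**
- **Caps:** The deck was empty in the final pictures. The caps lie partly on top of each other. The third leans on the others, with its centre about 40 mm above the worktop (limit 62 mm) and about 70 mm along the tray. They showed no movement between the last pictures.
- **Weights:** The picture around both weights matched the start to within image noise. The finder put the smaller weight a few pixels from its first reading, but I took that as finder error.
- **Forces:** The wrist force stayed below about 2 N in every reading I took. I had no direct reading of the force on the caps.
- **Arm:** It was raised and well clear of the tray at hand-in.

**Disagreement:** The side-view finder put the third cap about 10 mm off before its last push. I measured it again from the image pixels and used that position instead.

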